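Set the drip oiler

ROBOT

A 6-joint arm with a two-finger parallel gripper is mounted at the origin on the work surface. World frame = base frame: x ahead of the robot, y to its left, z up, the work surface at z = 0. Lengths are in m, angles in rad, forces in N, time in s.
With the tool pointing down it reaches from about 0.35 to 0.775 m from the base axis. Payload 7.3 kg.
Tool frame: the origin (TCP) lies midway between the tips of the shut fingers; the grasp point (between the pads) lies 19 mm behind it (robot.tcp_to_grasp is the distance from the TCP to the grasp point, in m); z points along the fingers, y is the direction in which the jaws open and shut (so a half turn about z gives the same grasp; the last joint's range is limited). The gripper opens to 92 mm and grips with 3 to 60 N. Pads are 19 mm wide; open, the fingers measure 130 mm over their backs; the gripper's body (75 mm by 190 mm) begins 47 mm behind the grasp point.
Start: joints at [1.091, 0.342, 1.524, -0, 1.275, -0.146], TCP at [0.172, 0.496, 0.227] pointing down, gripper open.
Joint ranges: [-2.53, 2.53], [-0.77, 2.02], [0.04, 2.7], [-1, 4.14], [0.28, 2.66], [-3.11, 3.11]. Speed limits (rad/s): [2.57, 2.57, 3.14, 3.14, 3.14, 3.14].

INTERFACE

Orientations are given as [roll, pitch, yaw] about the fixed x, y, z axes, in that order (R = Rz(yaw) Ry(pitch) Rx(roll)).
In Python, from cell import status, read_camera, camera_info, ticket, robot gives the robot as it stands.
- The arm moves only by the tool jog_arm, never from a script. Its argument "plan" is a list that holds one entry, the list of rows, each a list of 7 numbers: the shift along the tool's x, y, z each as a share of 0.05 m, from -1 to 1, then the turn, a rotation vector about the tool's x, y, z each as a share of 0.15 rad, from -1 to 1, then the opening, from 0 (shut) to 1 (fully open). In form: [[[x, y, z, wx, wy, wz, hand], ...]]. A call has 1 to 20 rows; each row shifts and turns the commanded pose from where the row before left it, along the tool's axes as they then stand; what a row does not reach is not made up. A row lasts 1/8 s, in which the tool goes at most 62.5 mm and 10.7 degrees, less where a joint would pass 70% of its speed; a pose out of reach is approached as far as the arm can. A call with a number of a shift or a turn outside -1 to 1 is refused whole. A call with a gripper value outside its range is refused whole. The fingers move at their own pace and stop on an object; "squeeze" is the grip in N (left out, the last holds). Time passes only in rows, so rows that do not move let the fingers close. It gives the time, the measured TCP pose, the force and the opening at its end, in the units of the state.
- status.observe(): the state, without advancing time (a new reading comes with each control period).
- read_camera(name): name is "scene" or "top" or "wrist"; returns (picture, depth): 400x640x3 uint8, red, green, blue; 400x640 float32, m along the optical axis (not along the pixel's ray), 0 where there is no reading.
- camera_info(name): a dict with "mtx" (3x3 intrinsics, pixels), "world_to_cam" (4x4, takes a point from world to camera coordinates). Camera axes: x right, y down, z forward; pixel columns grow to the right and rows downward; lengths in m; the calibration is good to about 2 mm. A picture is of the moment at which its call begins: read the wrist's pose just before it. camera_info takes no time and is no camera call; for the wrist camera it gives the pose at the moment of the call.
- ticket.hand_in(): hands the job in, once; it reports no verdict.
The state is a dict: "time": time; "qpos": joint angles; "qvel": joint speeds; "joint_efforts": joint torques, N m; "tool_pos": TCP position; "tool_rot": TCP orientation; "contact_force": force on the tool from outside, world axes, zero at the start; "torque": the same for the moment, N m; "opening": finger opening in m.
Only numpy, scipy, OpenCV 4.12 (cv2) and the standard library are available. Lean on these libraries where they do the work, as an engineer would, in place of code of your own. Each camera call takes 0.05 s, during which the arm holds its last target.

TASK

Get the bench drip oiler ready: first screw its round filler cap down (clockwise) until it is tight. Then turn the winged needle thumbscrew clockwise until it seats, back it off a quarter turn, and finish holding it there, still gripping the wing between the fingers; leave the other things on the bench where they are.

Things in the scene. Friction and masses are not known exactly. Their poses are not given: they have to be found in the camera images.
- oiler: Drip oiler bolted to the bench, in any yaw: steel base plate 100 x 210 x 20 mm. Origin under the plate's centre at the bench surface, z up, y along the plate. An aluminium reservoir (72 mm across, flat top 90 mm above the bench, then a neck 34 mm across) stands at y = +60 mm with the filler cap on it; a brass and glass needle column (42 mm across up to 80 mm, then a nut 24 mm across up to 88 mm) stands at y = -60 mm with the thumbscrew on it.
- cap_grip (a point): Centre of the round dark steel filler cap, 46 mm across and 26 mm tall, upright axis. The cap's underside is 112 mm above the bench when tight, its centre 125 mm. Turns with the cap.
- cap_turn (a joint): Turn of the filler cap, rad: 0 = tight (hard stop), grows as it is unscrewed (counter-clockwise from above). Starts 0.6 to 1.2. Thread 10 mm per turn, so the cap sinks 1.6 mm per rad as it is screwed down. Friction about 0.1 Nm; it stays where it is left.
- thumbscrew: The winged thumbscrew of the needle (steel): an upright flat wing 36 mm long (its x axis), 10 mm thick (its y axis) and 26 mm tall on a 9 mm shank with a small 18 mm collar low down; the wing's underside is 24 mm above that nut when seated. Origin at the wing's centre, on the turning axis, 125 mm above the bench when seated. Turns with the wing; at needle_turn = 0 its axes are parallel to the oiler's.
- needle_turn (a joint): Turn of the thumbscrew, rad: 0 = seated (hard stop), grows as it is backed off (counter-clockwise from above), 1.57 = a quarter turn open. Starts 0.8 to 2.0. Thread 4 mm per turn (0.64 mm per rad, rises as it is backed off). Friction about 0.05 Nm; it stays where it is left.
- spool: Bystander: loose steel spool, 30 mm across, 46 mm tall, standing near the oiler; origin under its centre.
- contact_strip: Bystander: loose flat brass contact strip, 100 mm long, 5 mm thick, lying near the oiler.
- terminal_block: Bystander: loose black terminal block, 60 x 34 x 22 mm, lying near the oiler.
- screw_tray: Bystander: loose black tray of screws, 130 x 170 x 50 mm.
- screwdriver: Bystander: loose screwdriver.
- pliers: Bystander: loose pliers.
- oil_bottle: Bystander: loose oil bottle, 60 mm across, 170 mm tall.

How it is judged:
By the outcome, as a careful person would: the job done as asked, in the order asked, and still so for the second after the job is handed in, while the arm keeps its last pose, push and grip.
It also fails if it takes over 48 s, if anything falls off the work surface, if the arm or the gripper's body presses on something with over 40 N, if the wrist force passes 120 N, or if a joint passes its speed limit or range.

## Working session

There is one attempt and no reset: what is moved stays moved. The work goes in short steps, Python scripts to look and compute and a tool call to move; the robot and the scene stay as the last step left them, time stands still between calls to the robot, and variables do not carry over. Pictures are saved under pics/ and viewed, and the job is handed in when it is done.

Besides the shell and the picture viewer there is one more tool, called after "Request:" as name([rows], argument=value, ...), one row to a line, values as JSON. jog_arm: Moves the arm, as the interface text tells. Its arguments: {"type":"object","properties":{"plan":{"type":"array"},"squeeze":{"type":"number"}},"required":["plan"]}

```bash
ls; mkdir -p pics; cat > h.py <<'E'
import numpy as np,cv2
from cell import status, read_camera, camera_info, ticket, robot
def ray(name,uv,z,ci=None):
    ci=ci or camera_info(name);K=np.array(ci['mtx']);T=np.array(ci['world_to_cam'])
    R,t=T[:3,:3],T[:3,3];c=-R.T@t
    d=R.T@np.linalg.inv(K)@np.array([uv[0],uv[1],1.])
    return c+d*(z-c[2])/d[2]
def pts(name,dep,ci=None):
    ci=ci or camera_info(name);K=np.array(ci['mtx']);T=np.array(ci['world_to_cam'])
    v,u=np.mgrid[:400,:640]
    p=np.stack([u,v,np.ones_like(u)],-1)@np.linalg.inv(K).T*dep[...,None]
    return (p-T[:3,3])@T[:3,:3]
def save(n,rgb): cv2.imwrite('pics/'+n+'.png',rgb[...,::-1])
E
python3 - <<'E'
from h import *
print(status.observe())
for n in ['top','scene']:
    r,d=read_camera(n); save(n+'1',r); np.save(n+'1.npy',d); print(n,(d>0).mean())
    print(camera_info(n))
E
```

```text
pics
{'time': 0.0, 'qpos': array([ 1.09102268e+00,  3.42718104e-01,  1.52501978e+00, -1.32377272e-05,
        1.27538037e+00, -1.45984214e-01]), 'qvel': array([-0.00054621, -0.00085118,  0.00049164,  0.00051095, -0.00099043,
        0.00076097]), 'joint_efforts': array([ 1.58747025e-03, -4.31255114e+01, -2.44218117e+01,  7.18911644e-02,
        5.61749493e-02, -1.27872236e-04]), 'tool_pos': array([0.17179011, 0.49567069, 0.22604639]), 'tool_rot': array([-3.14008144e+00, -2.09399578e-04,  2.80780692e+00]), 'contact_force': array([-1.17199946,  0.65185999, -0.43196438]), 'torque': array([ 0.00078119, -0.05332644,  0.0001071 ]), 'opening': 0.09161472899653784}
top 0.99615625
{'mtx': array([[380.42321865,   0.        , 317.89030085],
       [  0.        , 380.42321865, 198.86566566],
       [  0.        ,   0.        ,   1.        ]]), 'world_to_cam': array([[ 0.00682704, -0.99988186, -0.01377193,  0.01391694],
       [-0.99703433, -0.00575057, -0.07674291,  0.52631186],
       [ 0.07665464,  0.01425501, -0.9969558 ,  1.04752238],
       [ 0.        ,  0.        ,  0.        ,  1.        ]])}
scene 0.9960859375
{'mtx': array([[370.9430023 ,   0.        , 320.22723944],
       [  0.        , 370.9430023 , 198.6864694 ],
       [  0.        ,   0.        ,   1.        ]]), 'world_to_cam': array([[-0.74510818,  0.66656073,  0.0225963 ,  0.39211151],
       [ 0.39631724,  0.46976054, -0.78883311, -0.12137387],
       [-0.53642002, -0.5788107 , -0.61419193,  1.46792092],
       [ 0.        ,  0.        ,  0.        ,  1.        ]])}
```

View pics/top1.png

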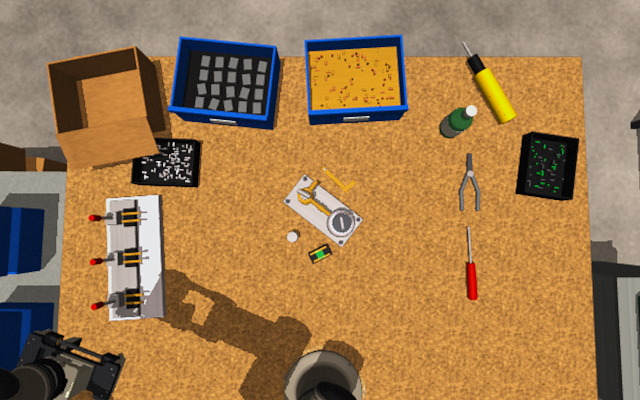

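View pics/scene1.png

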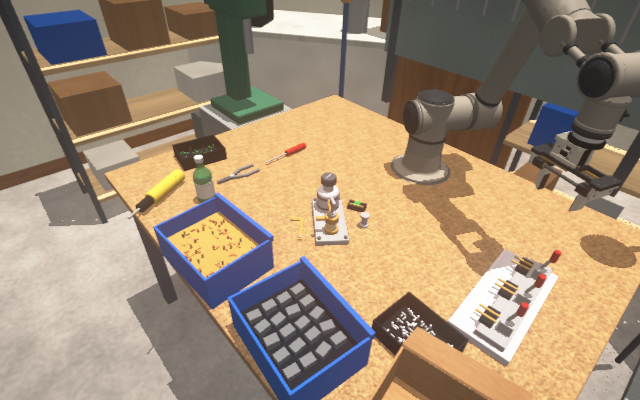

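The top view shows the oiler around (323,210), with the cap near (342,222) and the thumbscrew near (306,197). The spool (292,237), block (320,253) and strip (340,180) are close by. Next I measure positions from depth.

```bash
python3 - <<'E'
from h import *
r=cv2.imread('pics/top1.png'); cv2.imwrite('pics/top1z.png',cv2.resize(r[150:280,260:390],(780,780*130//130))[:600] if 0 else cv2.resize(r[160:270,265:385],(720,600)))
r=cv2.imread('pics/scene1.png'); cv2.imwrite('pics/scene1z.png',cv2.resize(r[160:250,280:380],(660,594)))
for n in ['top','scene']:
    d=np.load(n+'1.npy');P=pts(n,d)
    near=(abs(P[...,0]-.5)<.25)&(abs(P[...,1])<.2)
    for lo,hi in [(.004,.03),(.03,.06),(.082,.098),(.105,.118),(.12,.15)]:
        m=near&(P[...,2]>lo)&(P[...,2]<hi)
        k,l,s,c=cv2.connectedComponentsWithStats(m.astype(np.uint8))
        for i in range(1,k):
            if s[i,4]>3: 
                q=P[l==i]; print(n,lo,s[i],q.mean(0).round(4),q.min(0).round(3),q.max(0).round(3))
E
```

```text
top 0.004 [255 121  19   8  45] [0.734  0.1702 0.0164] [0.73  0.149 0.005] [0.75  0.198 0.029]
top 0.004 [309 120  32   5  73] [0.7471 0.002  0.0176] [ 0.744 -0.045  0.004] [0.75  0.044 0.03 ]
top 0.004 [319 165  36  27 145] [ 0.584  -0.0362  0.0063] [ 0.55  -0.085  0.004] [0.625 0.015 0.011]
top 0.004 [ 283  174   80   73 1654] [0.5014 0.0159 0.0201] [ 0.395 -0.106  0.004] [0.597 0.115 0.03 ]
top 0.004 [296 232   2   8   8] [0.4232 0.0767 0.0083] [0.413 0.076 0.005] [0.433 0.079 0.011]
top 0.004 [308 242  24  23 272] [0.3752 0.0123 0.0191] [ 0.344 -0.02   0.004] [0.405 0.044 0.027]
top 0.03 [253 117  19  10  63] [0.7342 0.1703 0.0446] [0.729 0.15  0.03 ] [0.749 0.2   0.06 ]
top 0.03 [309 117  31   5  91] [0.7472 0.0033 0.0443] [ 0.744 -0.041  0.031] [0.75  0.043 0.06 ]
top 0.03 [340 117   3   3   5] [ 0.7497 -0.0456  0.0518] [ 0.749 -0.048  0.039] [ 0.75  -0.043  0.058]
top 0.03 [343 117  25   4  58] [ 0.7469 -0.0858  0.0477] [ 0.745 -0.119  0.036] [ 0.749 -0.051  0.059]
top 0.03 [304 202   6   3   8] [0.5136 0.0479 0.0326] [0.511 0.042 0.031] [0.516 0.055 0.035]
top 0.03 [286 231  
[... 8005 characters left out ...]
 0.117]
scene 0.105 [331 207   2   4   5] [0.5335 0.0534 0.1093] [0.532 0.051 0.105] [0.535 0.056 0.113]
scene 0.105 [259 230  15  12  49] [0.7463 0.0294 0.1118] [ 0.735 -0.001  0.105] [0.75  0.047 0.118]
scene 0.105 [294 259  18  16  61] [0.7373 0.1687 0.1112] [0.732 0.149 0.105] [0.75  0.199 0.118]
scene 0.12 [321 172  16  15 185] [ 0.4632 -0.0364  0.1363] [ 0.436 -0.064  0.12 ] [ 0.483 -0.017  0.145]
scene 0.12 [330 196   6  14  58] [0.534  0.0571 0.1343] [0.52  0.038 0.12 ] [0.541 0.069 0.143]
scene 0.12 [231 203  43  35 146] [ 0.7447 -0.026   0.1218] [ 0.735 -0.145  0.12 ] [0.75  0.045 0.125]
scene 0.12 [301 256  14  14  71] [0.7291 0.1754 0.1218] [0.721 0.152 0.12 ] [0.737 0.199 0.124]
```

View pics/top1z.png

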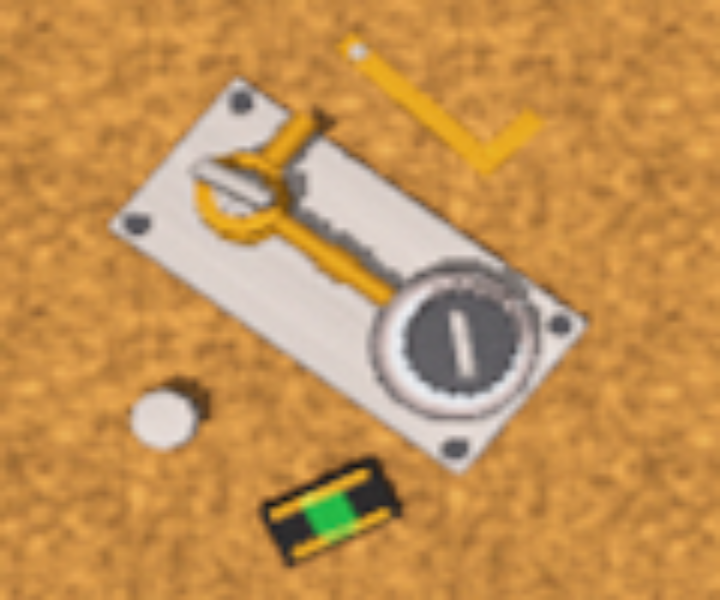

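View pics/scene1z.png

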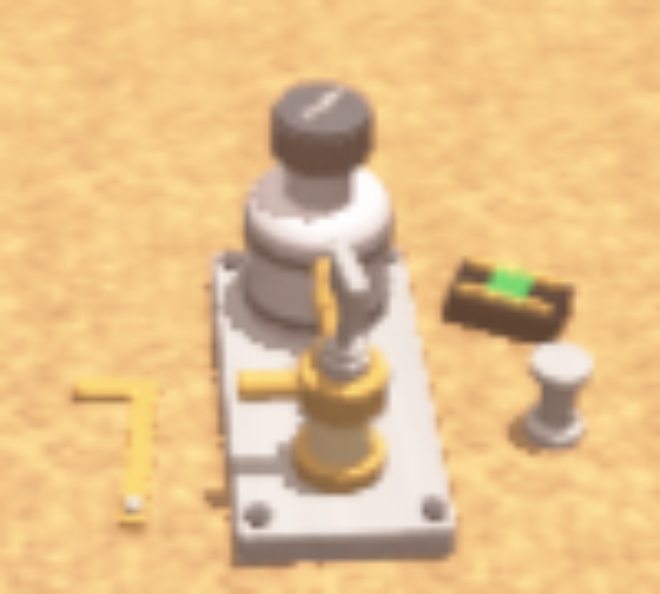

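Cap ≈ (0.461, -0.042), thumbscrew ≈ (0.532, 0.053), oiler yaw ≈ 143°, wing direction ≈ 65°, so needle_turn ≈ 1.8. I'll move above the oiler and take a wrist view.

Request:
jog_arm([
  [[-0.74,-0.62,-0.07,0,0,0,1],[-0.74,-0.62,-0.07,0,0,0,1],[-0.74,-0.62,-0.07,0,0,0,1],[-0.74,-0.62,-0.07,0,0,0,1],[-0.74,-0.62,-0.07,0,0,0,1],[-0.74,-0.62,-0.07,0,0,0,1],[-0.74,-0.62,-0.07,0,0,0,1],[-0.74,-0.62,-0.07,0,0,0,1],[-0.74,-0.62,-0.07,0,0,0,1],[-0.74,-0.62,-0.07,0,0,0,1],[-0.74,-0.62,-0.07,0,0,0,1],[-0.74,-0.62,-0.07,0,0,0,1],[0,0,0,0,0,0.9,1],[0,0,0,0,0,0.9,1],[0,0,0,0,0,0.9,1],[0,0,0,0,0,0.9,1],[0,0,0,0,0,0.9,1],[0,0,0,0,0,0,1]],
])

```text
time: 2.35
tool_pos: [0.4694, -0.0009, 0.2684]
tool_rot: [-3.141, -0.001, 2.134]
contact_force: [-0.2, -0.8, -0.1]
opening: 0.0917
```

```bash
python3 - <<'E'
from h import *
s=status.observe();print(s['time'],s['qpos'],s['tool_pos'],s['tool_rot'])
ci=camera_info('wrist');r,d=read_camera('wrist'); save('w1',r); np.save('w1.npy',d)
import pickle;pickle.dump(ci,open('w1.pkl','wb'));print(ci)
P=pts('wrist',d,ci)
near=(abs(P[...,0]-.5)<.12)&(abs(P[...,1])<.12)
for lo,hi in [(.086,.092),(.12,.15)]:
        m=near&(P[...,2]>lo)&(P[...,2]<hi)
        k,l,s,c=cv2.connectedComponentsWithStats(m.astype(np.uint8))
        for i in range(1,k):
            if s[i,4]>30: 
                q=P[l==i]; print(lo,s[i],q.mean(0).round(4),q.min(0).round(3),q.max(0).round(3))
E
```

```text
2.35 [-1.65396551e-01  2.07643497e-01  1.59297017e+00  1.20268537e-04
  1.34175242e+00 -7.28580813e-01] [ 0.46940086 -0.00085825  0.26839546] [-3.14109355e+00 -6.02338733e-04  2.13395309e+00]
{'mtx': array([[346.51181443,   0.        , 317.88229365],
       [  0.        , 346.51181443, 195.29655707],
       [  0.        ,   0.        ,   1.        ]]), 'world_to_cam': array([[ 8.44811352e-01,  5.35063765e-01, -7.39788853e-04,
        -3.96385689e-01],
       [ 5.12516926e-01, -8.08813500e-01,  2.88352427e-01,
        -2.90426433e-01],
       [ 1.53688584e-01, -2.43982558e-01, -9.57524063e-01,
         3.58500711e-01],
       [ 0.00000000e+00,  0.00000000e+00,  0.00000000e+00,
         1.00000000e+00]])}
0.086 [386 150  24  20 143] [0.5255 0.0526 0.0884] [0.519 0.04  0.086] [0.539 0.062 0.092]
0.086 [ 254  169   65   54 1227] [ 0.4538 -0.0294  0.0895] [ 0.425 -0.067  0.086] [ 0.492 -0.011  0.092]
0.12 [387 155  44  31 700] [0.529  0.0513 0.1353] [0.519 0.034 0.12 ] [0.542 0.068 0.141]
0.12 [ 254  187   55   56 2367] [ 0.4574 -0.0415  0.1382] [ 0.434 -0.069  0.12 ] [ 0.483 -0.02   0.143]
```

View pics/w1.png

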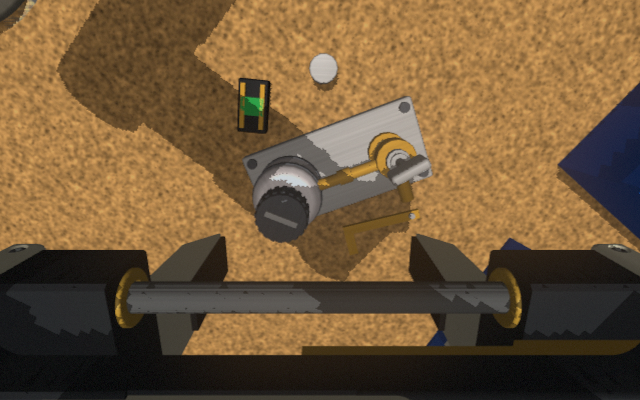

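The wrist view shows the cap at (282,216) and the wing at (410,170), both clear and unobstructed. Next I refine both axes using the points on their top faces.

```bash
python3 - <<'E'
from h import *
import pickle
ci=pickle.load(open('w1.pkl','rb'))
T=np.array(ci['world_to_cam']);print('cam',-T[:3,:3].T@T[:3,3])
for n,f,c in [('wrist','w1',ci),('top','top1',None)]:
    P=pts(n,np.load(f+'.npy'),c).reshape(-1,3)
    for nm,c0,rad in [('cap',(.46,-.042),.035),('wing',(.531,.052),.028)]:
        q=P[(np.hypot(P[:,0]-c0[0],P[:,1]-c0[1])<rad)&(P[:,2]>.12)&(P[:,2]<.16)]
        z=np.median(np.sort(q[:,2])[-int(len(q)*.4):]); t=q[abs(q[:,2]-z)<.0025]
        (cx,cy),(w,h),a=cv2.minAreaRect((t[:,:2]*1000).astype(np.float32))
        e,v=np.linalg.eigh(np.cov(t[:,:2].T)); a2=np.degrees(np.arctan2(v[1,1],v[0,1]))
        (ex,ey),er=cv2.minEnclosingCircle((t[:,:2]*1000).astype(np.float32))
        print(n,nm,len(t),'z',z.round(4),'mean',t.mean(0).round(4),'rect',np.round([cx,cy,w,h,a],1),'pca',a2.round(1),'circ',np.round([ex,ey,er],1))
E
```

```text
cam [0.42862213 0.06465872 0.42672498]
wrist cap 1911 z 0.1402 mean [ 0.458  -0.0438  0.1397] rect [458.5 -44.4  45.3  44.7  83. ] pca 82.6 circ [458.4 -44.2  23.2]
wrist wing 441 z 0.1394 mean [0.5304 0.0509 0.139 ] rect [530.7  50.7  35.8   9.9  64.2] pca 63.1 circ [530.7  50.7  17.9]
top cap 198 z 0.1407 mean [ 0.4596 -0.0436  0.14  ] rect [ 4.599e+02 -4.340e+01  4.460e+01  4.220e+01  1.000e-01] pca -161.8 circ [460.1 -42.   23.1]
top wing 32 z 0.1405 mean [0.5325 0.053  0.1398] rect [532.2  52.3  33.4   8.6  59.2] pca 61.6 circ [531.5  52.8  16.8]
```

Request:
jog_arm([
  [[-0.31,-0.32,0,0,0,0,1],[-0.3,-0.31,0.4,0,0,0,1],[0,0,0.8,0,0,0,1],[0,0,0.8,0,0,0,1],[0,0,0.8,0,0,0,1],[0,0,0.4,0,0,0,1],[0,0,0,0,0,0,1],[0,0,0,0,0,0,1]],
], squeeze=25)

```text
time: 3.4
tool_pos: [0.4598, -0.0436, 0.1095]
tool_rot: [3.141, 0.001, 2.134]
contact_force: [0.5, -0.0, -0.5]
opening: 0.0916
```

```bash
python3 - <<'E'
from h import *
s=status.observe();print(s['tool_pos'],s['tool_rot'],s['torque'])
r,d=read_camera('wrist'); save('w2',r)
E
```

```text
[ 0.45983157 -0.0436115   0.10954038] [3.14058106e+00 9.35578037e-04 2.13391781e+00] [-0.06038856  0.01822953 -0.03384955]
```

View pics/w2.png

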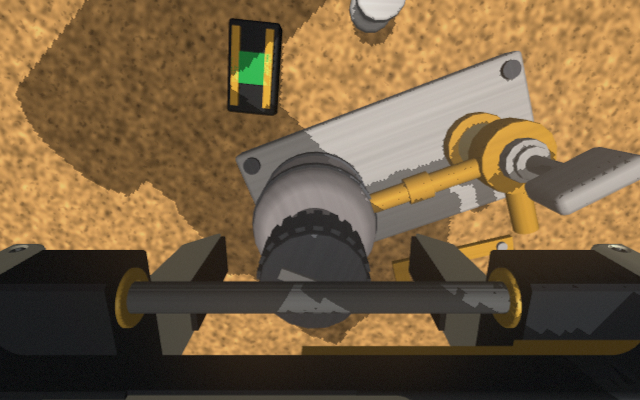

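Cap centred between the fingers at (315,270); the wing is clear of the gripper. Closing.

Request:
jog_arm([
  [[0,0,0,0,0,0,0],[0,0,0,0,0,0,0],[0,0,0,0,0,0,0],[0,0,0,0,0,0,0],[0,0,0,0,0,0,0],[0,0,0,0,0,0,0]],
], squeeze=30)

```text
time: 4.2
tool_pos: [0.4579, -0.0441, 0.1085]
tool_rot: [-3.138, -0.001, 2.134]
contact_force: [-5.1, -5.1, 2.6]
opening: 0.0452
```

```bash
python3 -c "
from h import *
s=status.observe();print(s['tool_pos'],s['tool_rot'],s['contact_force'],s['torque'],s['opening'])"
```

```text
[ 0.4578766  -0.04412263  0.10852728] [-3.13844322e+00 -7.44640061e-04  2.13361703e+00] [-5.13212866 -5.07633949  2.6458393 ] [-0.77766749  0.85435561  0.10847815] 0.045226228843087954
```

Request:
jog_arm([
  [[0,-0.04,0,0,0,0,0],[0,0,0.005,0,0,0.8,0],[0,0,0.005,0,0,0.8,0],[0,0,0.005,0,0,0.8,0],[0,0,0,0,0,0,0]],
])

```text
time: 4.82
tool_pos: [0.4578, -0.0443, 0.108]
tool_rot: [3.141, -0.0, 1.774]
contact_force: [1.3, 2.7, 0.3]
opening: 0.0455
```

```bash
cat > s.py <<'E'
from h import *
s=status.observe();print(s['time'],s['tool_pos'].round(4),s['tool_rot'].round(3),s['contact_force'].round(1),s['torque'].round(3),round(s['opening'],4),'q6',s['qpos'][5].round(3),'eff6',s['joint_efforts'][5].round(3))
E
python3 s.py
```

```text
4.825 [ 0.4578 -0.0443  0.108 ] [ 3.141 -0.     1.774] [1.3 2.7 0.3] [ 0.283 -0.036 -0.115] 0.0455 q6 -0.467 eff6 0.561
```

Request:
jog_arm([
  [[0,0,0.004,0,0,0.7,0],[0,0,0.004,0,0,0.7,0],[0,0,0,0,0,0,0]],
])

```text
time: 5.2
tool_pos: [0.4577, -0.0443, 0.1076]
tool_rot: [3.141, -0.001, 1.565]
contact_force: [1.2, 2.3, 1.0]
opening: 0.0457
```

```bash
python3 s.py
```

```text
5.2 [ 0.4577 -0.0443  0.1076] [ 3.141e+00 -1.000e-03  1.565e+00] [1.2 2.3 1. ] [ 0.36   0.004 -0.133] 0.0457 q6 -0.259 eff6 0.456
```

Request:
jog_arm([
  [[0,0,0.004,0,0,0.7,0],[0,0,0,0,0,0,0]],
])

```text
time: 5.45
tool_pos: [0.4577, -0.0443, 0.1075]
tool_rot: [3.141, -0.001, 1.461]
contact_force: [0.6, 4.2, 2.1]
opening: 0.0454
```

```bash
python3 s.py
```

```text
5.45 [ 0.4577 -0.0443  0.1075] [ 3.141e+00 -1.000e-03  1.461e+00] [0.6 4.2 2.1] [ 0.503  0.071 -0.099] 0.0454 q6 -0.155 eff6 0.428
```

Request:
jog_arm([
  [[0,0,0.004,0,0,0.7,0],[0,0,0,0,0,0,0]],
])

```text
time: 5.7
tool_pos: [0.4576, -0.0443, 0.1073]
tool_rot: [3.141, -0.001, 1.357]
contact_force: [0.9, 3.7, 3.0]
opening: 0.0455
```

```bash
python3 s.py
```

```text
5.7 [ 0.4576 -0.0443  0.1073] [ 3.141e+00 -1.000e-03  1.357e+00] [0.9 3.7 3. ] [ 0.565  0.058 -0.116] 0.0455 q6 -0.05 eff6 0.424
```

Request:
jog_arm([
  [[0,0,0.002,0,0,0.7,0],[0,0,0,0,0,0,0]],
])

```text
time: 5.95
tool_pos: [0.4575, -0.0447, 0.1072]
tool_rot: [3.141, 0.0, 1.253]
contact_force: [-0.6, 2.1, 4.0]
opening: 0.0451
```

```bash
python3 s.py
```

```text
5.95 [ 0.4575 -0.0447  0.1072] [3.141 0.    1.253] [-0.6  2.1  4. ] [0.235 0.126 0.532] 0.0451 q6 0.054 eff6 1.037
```

Request:
jog_arm([
  [[0,0,0.002,0,0,0.7,0],[0,0,0,0,0,0,0]],
])

```text
time: 6.2
tool_pos: [0.4572, -0.045, 0.1071]
tool_rot: [-3.142, 0.001, 1.148]
contact_force: [-4.0, -1.2, 5.1]
opening: 0.0452
```

```bash
python3 s.py
```

```text
6.2 [ 0.4572 -0.045   0.1071] [-3.142e+00  1.000e-03  1.148e+00] [-4.  -1.2  5.1] [-0.303  0.513  0.669] 0.0452 q6 0.159 eff6 1.179
```

Request:
jog_arm([
  [[0,0,0.002,0,0,0.5,0],[0,0,0,0,0,0,0]],
])

```text
time: 6.45
tool_pos: [0.4572, -0.0449, 0.107]
tool_rot: [-3.141, 0.001, 1.073]
contact_force: [-3.2, -1.1, 5.9]
opening: 0.0455
```

```bash
python3 s.py
```

```text
6.45 [ 0.4572 -0.0449  0.107 ] [-3.141e+00  1.000e-03  1.073e+00] [-3.2 -1.1  5.9] [-0.167  0.555  0.785] 0.0455 q6 0.234 eff6 1.064
```

Torque stepped from about -0.1 to +0.7 Nm after about 0.8 rad, and the pads are now slipping: the hard stop is reached. I'll release and lift.

Request:
jog_arm([
  [[0,0,0,0,0,0,0.8],[0,0,0,0,0,0,0.9],[0,0,0,0,0,0,1],[0,0,0,0,0,0,1],[0,0,-0.6,0,0,0,1],[0,0,-0.8,0,0,0,1],[0,0,-0.8,0,0,0,1],[0,0,-0.8,0,0,0,1],[0,0,0,0,0,0,1]],
])

```text
time: 7.58
tool_pos: [0.459, -0.0449, 0.2597]
tool_rot: [3.135, -0.002, 1.068]
contact_force: [-0.1, -0.6, -0.2]
opening: 0.0918
```

```bash
python3 s.py; python3 - <<'E'
from h import *
ci=camera_info('wrist');r,d=read_camera('wrist'); save('w3',r)
rt,dt=read_camera('top'); cv2.imwrite('pics/top3z.png',cv2.resize(rt[160:270,265:385,::-1],(720,600)))
for n,d,c in [('wrist',d,ci),('top',dt,None)]:
    P=pts(n,d,c).reshape(-1,3)
    for nm,c0,rad in [('cap',(.46,-.042),.035),('wing',(.531,.052),.028)]:
        q=P[(np.hypot(P[:,0]-c0[0],P[:,1]-c0[1])<rad)&(P[:,2]>.12)&(P[:,2]<.16)]
        if len(q)<20: print(n,nm,'none');continue
        z=np.median(np.sort(q[:,2])[-int(len(q)*.4):]); t=q[abs(q[:,2]-z)<.0025]
        (cx,cy),(w,h),a=cv2.minAreaRect((t[:,:2]*1000).astype(np.float32))
        print(n,nm,len(t),'z',z.round(4),'mean',t.mean(0).round(4),'rect',np.round([cx,cy,w,h,a],1))
E
```

```text
7.575 [ 0.459  -0.0449  0.2597] [ 3.135e+00 -2.000e-03  1.068e+00] [-0.1 -0.6 -0.2] [-0.07   0.087 -0.019] 0.0918 q6 0.239 eff6 0.002
wrist cap 2160 z 0.139 mean [ 0.4586 -0.0438  0.1385] rect [458.5 -44.4  44.6  44.6  77.7]
wrist wing 632 z 0.1396 mean [0.5308 0.051  0.139 ] rect [530.8  50.6  35.4   9.8  62.7]
top cap none
top wing 33 z 0.1402 mean [0.5319 0.0531 0.1397] rect [532.3  53.1  32.5   7.9  63.3]
```

View pics/w3.png

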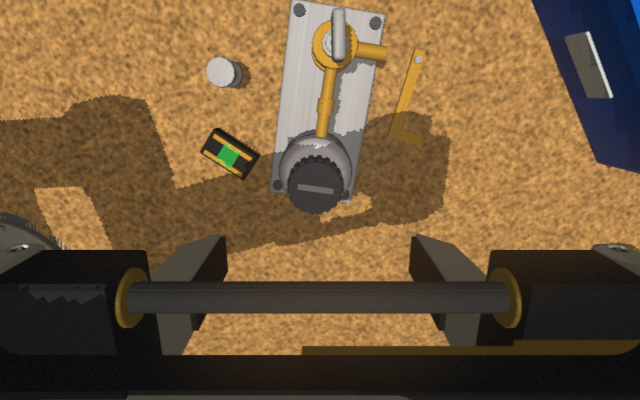

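View pics/top3z.png

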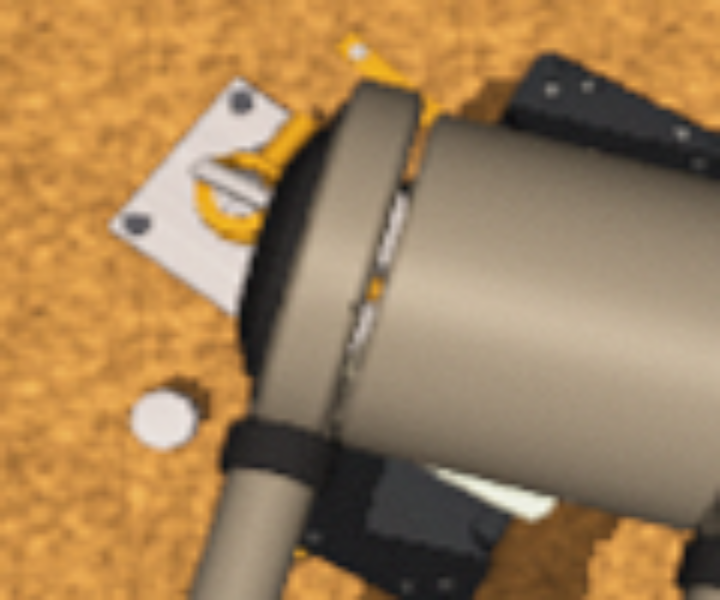

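The mark on the cap (316,189) is now square to the plate axis and the top sank about 1.2 mm, so the cap is tight. Nothing else has moved. Next I move over the wing, which points at 63° (0.1 rad off the current yaw is not even needed, just -0.03).

Request:
jog_arm([
  [[0,0,0,0,0,-0.2,1],[0.8,0.14,0,0,0,0,1],[0.8,0.14,0,0,0,0,1],[0.75,0.13,0,0,0,0,1],[0,0,0.8,0,0,0,1],[0,0,0.8,0,0,0,1],[0,0,0.8,0,0,0,1],[0,0,0.58,0,0,0,1],[0,0,0,0,0,0,1],[0,0,0,0,0,0,1]],
])

```text
time: 8.93
tool_pos: [0.5297, 0.0507, 0.1084]
tool_rot: [3.141, -0.0, 1.098]
contact_force: [-0.5, 0.8, 0.8]
opening: 0.0914
```

```bash
python3 s.py; python3 - <<'E'
from h import *
r,d=read_camera('wrist'); save('w4',r)
E
```

```text
8.925 [0.5297 0.0507 0.1084] [ 3.141 -0.     1.098] [-0.5  0.8  0.8] [-0.171  0.092 -0.04 ] 0.0914 q6 0.424 eff6 -0.01
```

View pics/w4.png

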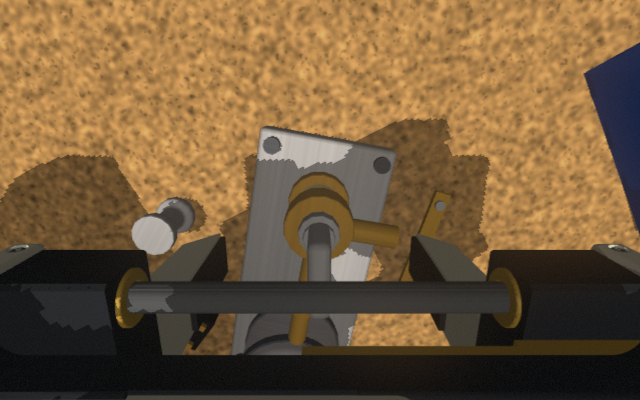

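The wing (318,260) is centred between the fingers and aligned with them. I'll raise 2 mm and close.

Request:
jog_arm([
  [[0,0,-0.05,0,0,0,0.5],[0,0,0,0,0,0,0],[0,0,0,0,0,0,0],[0,0,0,0,0,0,0],[0,0,0,0,0,0,0],[0,0,0,0,0,0,0],[0,0,0,0,0,0,0],[0,0,0,0,0,0,0]],
], squeeze=25)

```text
time: 9.98
tool_pos: [0.5293, 0.0507, 0.1103]
tool_rot: [-3.142, -0.0, 1.098]
contact_force: [-0.3, -0.2, 0.2]
opening: 0.0164
```

```bash
python3 s.py
```

```text
9.975 [0.5293 0.0507 0.1103] [-3.142 -0.     1.098] [-0.3 -0.2  0.2] [-0.093  0.141  0.035] 0.0164 q6 0.424 eff6 0.0
```

Request:
jog_arm([
  [[0,0,0,0,0,0,0],[0,0,0,0,0,0,0],[0,0,0,0,0,0,0],[0,0,0,0,0,0,0]],
])

```text
time: 10.48
tool_pos: [0.53, 0.0504, 0.1104]
tool_rot: [3.14, -0.0, 1.098]
contact_force: [5.3, -3.3, -3.4]
opening: 0.0103
```

```bash
python3 s.py
```

```text
10.475 [0.53   0.0504 0.1104] [ 3.14  -0.     1.098] [ 5.3 -3.3 -3.4] [-0.546 -0.655  0.03 ] 0.0103 q6 0.424 eff6 0.001
```

Request:
jog_arm([
  [[0,0.016,0,0,0,0,0],[0,0,0.002,0,0,0.8,0],[0,0,0.002,0,0,0.8,0],[0,0,0.002,0,0,0.8,0],[0,0,0.002,0,0,0.8,0],[0,0,0,0,0,0,0]],
])

```text
time: 11.22
tool_pos: [0.5295, 0.0507, 0.11]
tool_rot: [-3.14, 0.0, 0.619]
contact_force: [0.4, 0.9, 0.8]
opening: 0.01
```

```bash
python3 s.py
```

```text
11.225 [0.5295 0.0507 0.11  ] [-3.14   0.     0.619] [0.4 0.9 0.8] [ 0.046  0.127 -0.082] 0.01 q6 0.903 eff6 0.624
```

Request:
jog_arm([
  [[0,0,0.002,0,0,0.8,0],[0,0,0.002,0,0,0.8,0],[0,0,0.002,0,0,0.8,0],[0,0,0.002,0,0,0.8,0],[0,0,0,0,0,0,0]],
])

```text
time: 11.85
tool_pos: [0.5293, 0.0512, 0.1097]
tool_rot: [-3.14, 0.001, 0.141]
contact_force: [-1.6, 5.0, 3.1]
opening: 0.0097
```

```bash
python3 s.py
```

```text
11.85 [0.5293 0.0512 0.1097] [-3.14e+00  1.00e-03  1.41e-01] [-1.6  5.   3.1] [ 0.637  0.434 -0.053] 0.0097 q6 1.381 eff6 0.61
```

Request:
jog_arm([
  [[0,0,0.002,0,0,0.8,0],[0,0,0.002,0,0,0.8,0],[0,0,0.002,0,0,0.8,0],[0,0,0.002,0,0,0.8,0],[0,0,0,0,0,0,0]],
])

```text
time: 12.48
tool_pos: [0.5294, 0.0518, 0.1094]
tool_rot: [-3.14, 0.002, -0.339]
contact_force: [-1.6, 7.1, 4.1]
opening: 0.0098
```

```bash
python3 s.py
```

```text
12.475 [0.5294 0.0518 0.1094] [-3.14e+00  2.00e-03 -3.39e-01] [-1.6  7.1  4.1] [1.061 0.473 0.012] 0.0098 q6 1.86 eff6 0.464
```

Request:
jog_arm([
  [[0,-0.02,-0.01,0,0,0,0],[0,0,0.001,0,0,0.7,0],[0,0,0.001,0,0,0.6,0],[0,0,0,0,0,0,0]],
])

```text
time: 12.98
tool_pos: [0.5295, 0.052, 0.1093]
tool_rot: [3.142, 0.002, -0.535]
contact_force: [-2.7, 4.1, 1.0]
opening: 0.01
```

```bash
python3 s.py
```

```text
12.975 [0.5295 0.052  0.1093] [ 3.142e+00  2.000e-03 -5.350e-01] [-2.7  4.1  1. ] [ 0.734  0.49  -0.065] 0.01 q6 2.058 eff6 0.333
```

Request:
jog_arm([
  [[0,0,0.001,0,0,0.4,0],[0,0,0,0,0,0,0]],
])

```text
time: 13.22
tool_pos: [0.5295, 0.052, 0.1093]
tool_rot: [3.142, 0.002, -0.595]
contact_force: [-1.9, 4.6, 1.1]
opening: 0.0098
```

```bash
python3 s.py
```

```text
13.225 [0.5295 0.052  0.1093] [ 3.142e+00  2.000e-03 -5.950e-01] [-1.9  4.6  1.1] [ 0.765  0.461 -0.09 ] 0.0098 q6 2.118 eff6 0.196
```

Request:
jog_arm([
  [[0,0,0,0,0,0.3,0],[0,0,0,0,0,0,0]],
])

```text
time: 13.48
tool_pos: [0.5296, 0.0521, 0.1092]
tool_rot: [3.142, 0.002, -0.639]
contact_force: [-1.7, 4.6, 0.7]
opening: 0.0096
```

```bash
python3 s.py
```

```text
13.475 [0.5296 0.0521 0.1092] [ 3.142e+00  2.000e-03 -6.390e-01] [-1.7  4.6  0.7] [ 0.813  0.463 -0.008] 0.0096 q6 2.163 eff6 0.157
```

Request:
jog_arm([
  [[0,0,0,0,0,0.25,0],[0,0,0,0,0,0,0]],
])

```text
time: 13.72
tool_pos: [0.5296, 0.0521, 0.1092]
tool_rot: [3.141, 0.002, -0.676]
contact_force: [-2.0, 4.8, 0.8]
opening: 0.0098
```

```bash
python3 s.py
```

```text
13.725 [0.5296 0.0521 0.1092] [ 3.141e+00  2.000e-03 -6.760e-01] [-2.   4.8  0.8] [0.877 0.471 0.313] 0.0098 q6 2.199 eff6 0.484
```

Request:
jog_arm([
  [[0,0,0,0,0,0.25,0],[0,0,0,0,0,0,0]],
])

```text
time: 13.98
tool_pos: [0.5296, 0.0521, 0.1092]
tool_rot: [3.141, 0.002, -0.713]
contact_force: [-1.5, 6.1, 0.1]
opening: 0.0103
```

```bash
python3 s.py
```

```text
13.975 [0.5296 0.0521 0.1092] [ 3.141e+00  2.000e-03 -7.130e-01] [-1.5  6.1  0.1] [0.849 0.471 0.511] 0.0103 q6 2.237 eff6 0.706
```

The stop was felt at yaw ≈ -0.64 (torque rose from -0.09 to +0.5 Nm), matching the plate axis (-0.641 from the two gripped centres). Now I back off to yaw ≈ +0.93.

Request:
jog_arm([
  [[0,0,-0.001,0,0,-0.9,0],[0,0,-0.002,0,0,-0.9,0],[0,0,-0.002,0,0,-0.9,0],[0,0,-0.002,0,0,-0.9,0],[0,0,-0.002,0,0,-0.9,0],[0,0,-0.002,0,0,-0.9,0],[0,0,0,0,0,0,0]],
])

```text
time: 14.85
tool_pos: [0.5293, 0.0513, 0.1097]
tool_rot: [-3.141, 0.002, 0.094]
contact_force: [-4.2, 1.5, 1.0]
opening: 0.0097
```

```bash
python3 s.py
```

```text
14.85 [0.5293 0.0513 0.1097] [-3.141e+00  2.000e-03  9.400e-02] [-4.2  1.5  1. ] [0.192 0.762 0.083] 0.0097 q6 1.429 eff6 -0.728
```

Request:
jog_arm([
  [[0,0,-0.002,0,0,-0.9,0],[0,0,-0.002,0,0,-0.9,0],[0,0,-0.002,0,0,-0.9,0],[0,0,-0.002,0,0,-0.9,0],[0,0,0,0,0,0,0]],
])

```text
time: 15.48
tool_pos: [0.5296, 0.0508, 0.11]
tool_rot: [-3.141, 0.002, 0.631]
contact_force: [-3.3, -1.5, -0.0]
opening: 0.0098
```

```bash
python3 s.py
```

```text
15.475 [0.5296 0.0508 0.11  ] [-3.141e+00  2.000e-03  6.310e-01] [-3.3 -1.5 -0. ] [-0.41   0.734  0.043] 0.0098 q6 0.893 eff6 -0.701
```

Request:
jog_arm([
  [[0,0,-0.002,0,0,-0.9,0],[0,0,-0.002,0,0,-0.9,0],[0,0,0,0,0,-0.2,0],[0,0,0,0,0,0,0],[0,0,0,0,0,0,0]],
])

```text
time: 16.1
tool_pos: [0.5298, 0.0505, 0.1103]
tool_rot: [-3.141, 0.002, 0.928]
contact_force: [-3.3, -4.0, -1.6]
opening: 0.0099
```

```bash
python3 s.py; python3 - <<'E'
from h import *
ci=camera_info('wrist');r,d=read_camera('wrist'); save('w5',r)
r,d=read_camera('scene'); save('s5',r)
cv2.imwrite('pics/s5z.png',cv2.resize(r[140:270,260:400,::-1],(640,594)))
P=pts('scene',d).reshape(-1,3)
E
```

```text
16.1 [0.5298 0.0505 0.1103] [-3.141e+00  2.000e-03  9.280e-01] [-3.3 -4.  -1.6] [-0.772  0.605  0.01 ] 0.0099 q6 0.595 eff6 0.025
```

View pics/w5.png

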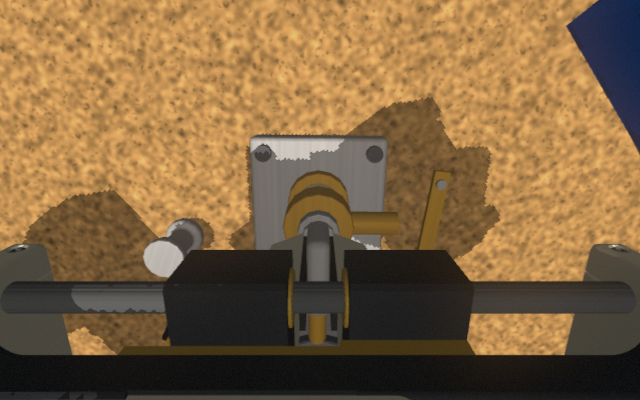

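View pics/s5z.png

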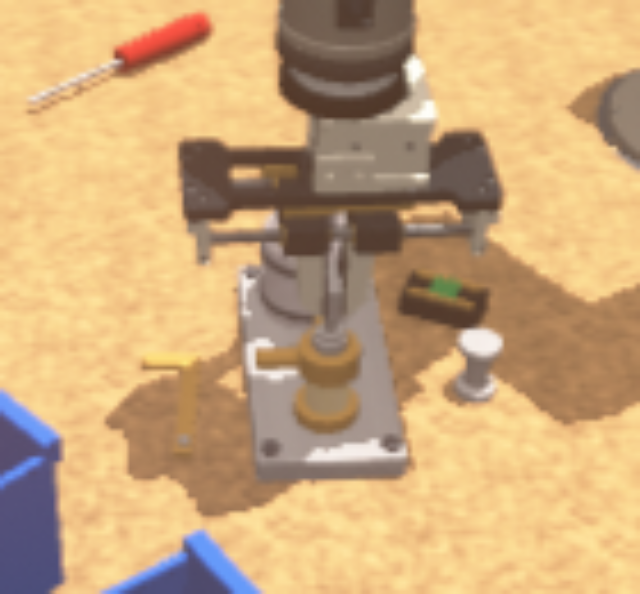

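The wing (317,255) is held between the pads and runs parallel to the plate's long edges, which is a quarter turn. The bystanders are in place, so I'm handing in.

```bash
python3 -c "
from h import *
print(ticket.hand_in())"; python3 s.py
```

```text
the job is handed in; nothing more can be done
None
the job is handed in; nothing more can be done
```

The job is handed in at about 16 s: the cap is tight, and the thumbscrew is backed off a quarter turn and still gripped. `hand_in` gives no verdict, and my status read after it was refused. My last checks are therefore from just before hand-in.

- **Filler cap:** I turned it about 0.8 rad clockwise to the hard stop. The torque stepped up by roughly 0.7–0.8 Nm and the pads then slipped. Afterwards the cap's top was 1.2 mm lower and its mark sat square to the plate.
- **Thumbscrew:** It seated at tool yaw about -0.64, where the torque rose to about 0.5 Nm. That agrees with the plate direction measured between the two gripped centres (-0.641). I then backed it off to yaw 0.928, which is 1.57 rad. In the last wrist view the wing runs along the plate.
- **Grip and surroundings:** The wing is held at 25 N with the fingers 9.9 mm apart, and the contact force is about 5 N. The nearby bystanders (spool, strip, block and screwdriver) look undisturbed in the last wrist and scene views. I did not measure their positions again.

No check failed, but the seat angle is only good to about 0.02–0.03 rad because the grip twists slightly under load.

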